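# Set a bench valve to its mark with a lift-off T-key

### The job

The valve's T-handled key lies on its side: stand it upright on its socket end on the worktop and let go of it, then take it again from above and put it fully down over the flat tang of the valve stem. Turn the valve with the key, not with the fingers, until the yellow pointer stands at the red mark on the dial; leave the key standing on the stem and do not disturb the beaker, the amber bottle or the roll of tape.

Things in the scene. Friction and masses are not known exactly. Their poses are not given: they have to be found in the camera images.
- valve_key: Loose steel T-key, 118 mm tall, about 0.35 kg, at first lying on its side, crossbar to the left (+y). Origin: centre of the socket mouth (its underside when upright); z runs up the shank to the crossbar, x along the crossbar and the socket's slot. Head 56 (x) x 34 (y) mm, z = 0 to 38 mm, with a slot 42 x 13 mm, 30 mm deep, in its underside. Square shank 18 x 18 mm, z = 38 to 89 mm.
- key_hub (a point): Centre of the key's hub block, 30 (x) x 18 (y) x 32 (z) mm, at z = 101 mm of the key; same axes. Bar 14 mm thick with blue end balls of 34 mm diameter at x = +-50 mm. Lying, the key rests on head and balls with its axis 17 mm above the worktop; upright it stands safely on its head. It fits the tang either way round (half turn).
- valve: Bench valve, fixed: square aluminium plate 130 x 130 x 8 mm, brass body with two hose tails along its x axis, white dial disc of 132 mm diameter whose top is 44 mm above the worktop. Origin: centre of the plate's underside, the stem's axis is its vertical z.
- valve_stem (a joint): Opening angle of the valve stem, rad: 0 closed to 1.57 fully open, growing counterclockwise seen from above. It stays where it is left (friction torque about 0.1 N m). The tang stands along the direction: valve yaw - 0.65 + this value.
- stem_collar (a point): Centre of the top of the stem's collar (44 mm diameter), 52 mm above the worktop, where the seated key's socket mouth rests. Turns with the stem: x along the tang, -y along the pointer. The tang on it is 36 (x) x 10 (y) mm, roof-topped, 25 mm tall. The key has about 5 degrees of play on it either way.
- pointer_tip (a point): Tip of the yellow pointer, 54 mm from the stem's axis, on the stem's -y side just above the dial; same axes as the stem.
- set_mark: Red rider, 9 mm wide, clipped on the dial's rim, fixed. Origin: on the stem's axis at 42 mm height; the rider lies 66 mm out along its -y axis. The valve is set when the pointer (stem -y) points at the rider (mark -y); always counterclockwise of the pointer at the start.
- beaker: Glass beaker, 71 x 76 x 90 mm, bystander, standing. Origin under its centre.
- amber_bottle: Amber bottle, 54 mm diameter, 115 mm tall, bystander, standing. Origin under its centre.
- orange_tape: Roll of orange tape, 54 x 53 x 20 mm, bystander, lying flat. Origin under its centre.

How it is judged:
By the outcome, as a careful person would: the job done as asked, in the order asked, and still so for the second after the job is handed in, with the robot touching nothing.
It also fails if it takes over 58 s, if anything falls off the work surface, if the arm or the gripper's body presses on something with over 40 N, if the wrist force passes 120 N, or if a joint passes its speed limit or range.

### The arm

A 7-joint arm with a two-finger parallel gripper is mounted at the origin on a cart in front of the work surface, level with it; the furniture and walls round the work are solid. World frame = base frame: x ahead of the robot, y to its left, z up, the work surface at z = 0. Lengths are in m, angles in rad, forces in N, time in s.
With the tool pointing down it reaches from about 0.425 to 0.95 m from the base axis. Payload 16.7 kg.
Tool frame: the origin (TCP) lies at the centre of the arm's flange, where the gripper is bolted on; the fingertips stand 199 mm ahead of it and the grasp point (between the pads) lies 180 mm ahead of it; z points along the fingers, y is the line along which they close (so a half turn about z gives the same grasp; the last joint's range is limited). The gripper opens to 94 mm and grips with 3 to 60 N. Pads are 16 mm wide; open, the fingers measure 119 mm over their backs; the gripper's body (75 mm by 177 mm) begins 78 mm behind the grasp point.
Start: joints at [0.973, 0.426, 0.074, 1.606, -0.034, 1.111, -0.067], TCP at [0.293, -0.608, 0.405] pointing down, gripper open.
Joint ranges: [-2.85, 2.85], [-0.5, 2.14], [-1.23, 1.37], [0.21, 2.46], [-1.02, 4.16], [0.16, 2.05], [-2.73, 2.73]. Speed limits (rad/s): [1.89, 1.89, 2.39, 2.39, 3.01, 3.01, 3.01].

### API

Orientations are given as [roll, pitch, yaw] about the fixed x, y, z axes, in that order (R = Rz(yaw) Ry(pitch) Rx(roll)).
In Python, from station import ctrl, vision, close_job gives the robot as it stands (ctrl), with the cameras (vision) and the job as plain functions.
- The arm moves only by the shell command python3 drive.py 'ROWS' [FORCE]. ROWS is one flat JSON list of numbers that holds 1 to 12 rows one after another, with no inner brackets; each row has 7 numbers: the finger opening in m, then dx, dy, dz in shares of 1000 mm (1.0 is 1000 mm), then a rotation vector rx, ry, rz in a scale on which 1.0 is 2 pi rad; each row shifts and turns the commanded pose from where the row before left it, along the tool's axes as they then stand; what a row does not reach is not made up. A row lasts 1/12 s, in which the tool goes at most 0.0417 m and 0.125 rad, less where a joint would pass 70% of its speed; a pose out of reach is approached as far as the arm can. The fingers move at their own pace and stop on an object; FORCE is the grip in N (left out, the last holds). Time passes only in rows, so rows that do not move let the fingers close. It prints the time, the measured TCP pose, the force, the opening and the grip force at its end. Shift and turn numbers lie between -1 and 1, and a call with a number outside is refused. Input that does not fit is refused with a message, and nothing moves.
- ctrl.observe(): the state, without advancing time (a new reading comes with each control period).
- vision.get_image(name): name is "scene" or "top"; returns the picture (384x512x3 uint8, red, green, blue); there is no depth.
- vision.camera_model(name): a dict with "fx", "fy", "cx", "cy" (pixels), "pose" (4x4, takes a point from camera to world coordinates). Camera axes: x right, y down, z forward; pixel columns grow to the right and rows downward; lengths in m; the calibration is good to about 2 mm. A picture is of the moment at which its call begins. camera_model takes no time and is no camera call.
- close_job(): hands the job in; it is judged then, once.
The state is a dict: "clock": time; "joint_positions": joint angles; "joint_velocities": joint speeds; "effort": joint torques, N m; "eef_pos": TCP position; "orientation": TCP orientation; "contact_force": force on the tool from outside, world axes, zero at the start; "ft_torque": the same for the moment, N m; "width": finger opening in m; "finger_force": force on a finger pad.
Only numpy, scipy, OpenCV 4.12 (cv2) and the standard library are available. Lean on these libraries where they do the work, as an engineer would, in place of code of your own. Each camera call takes 0.05 s, during which the arm holds its last target. There are 200 camera calls.

## Working session

There is one attempt and no reset: what is moved stays moved. The work goes in short steps, Python scripts to look and compute and a shell command to move; the robot and the scene stay as the last step left them, time stands still between calls to the robot, and variables do not carry over. Pictures are saved under pics/ and viewed, at most 10 in all, crops included, and the job is handed in when it is done.

```bash
ls; mkdir -p pics
python3 - <<'E'
from station import ctrl, vision, close_job
import cv2
for n in("scene","top"):
    m=vision.camera_model(n);print(n,m)
    cv2.imwrite(f"pics/{n}0.png",cv2.resize(vision.get_image(n)[:,:,::-1],(800,600),interpolation=cv2.INTER_CUBIC))
print(ctrl.observe())
E
```

```text
drive.py
pics
station.py
scene {'fx': 428.65056850813374, 'fy': 428.65056850813374, 'cx': 261.0430194841089, 'cy': 181.89272998815687, 'pose': array([[-0.75374071, -0.40397714,  0.51834101, -0.01222066],
       [-0.6571589 ,  0.45836598, -0.59836678,  0.76266109],
       [ 0.00413661, -0.79164581, -0.61096628,  0.76423649],
       [ 0.        ,  0.        ,  0.        ,  1.        ]])}
top {'fx': 362.62865514986044, 'fy': 362.62865514986044, 'cx': 252.31455493417403, 'cy': 192.6082721815859, 'pose': array([[-2.47359379e-02, -9.78877244e-01,  2.02946976e-01,
         4.22153269e-01],
       [-9.99685511e-01,  2.50582490e-02, -9.81581707e-04,
         7.80157170e-02],
       [-4.12464786e-03, -2.02907432e-01, -9.79189237e-01,
         9.23836941e-01],
       [ 0.00000000e+00,  0.00000000e+00,  0.00000000e+00,
         1.00000000e+00]])}
{'clock': 0.1, 'joint_positions': array([ 0.97247835,  0.42666511,  0.0738448 ,  1.60652073, -0.03408048,
        1.11081664, -0.06710232]), 'joint_velocities': array([-0.00043207, -0.00157866,  0.00011979, -0.00087866,  0.00023674,
       -0.00160458, -0.00195824]), 'effort': array([ 1.30826997e-02, -9.37461805e+01,  3.67957078e+00, -4.55036759e+01,
       -4.83294704e-02,  1.67594774e-02, -6.73257955e-05]), 'eef_pos': array([ 0.29280378, -0.60800574,  0.404058  ]), 'orientation': array([-3.14044552e+00,  9.42332572e-05,  4.48800911e-01]), 'contact_force': array([ 0.27995275, -0.25132633, -0.33567362]), 'ft_torque': array([-0.06551609, -0.04958308,  0.01978579]), 'finger_force': 0.0, 'width': 0.09411539099790964}
```

View pics/top0.png

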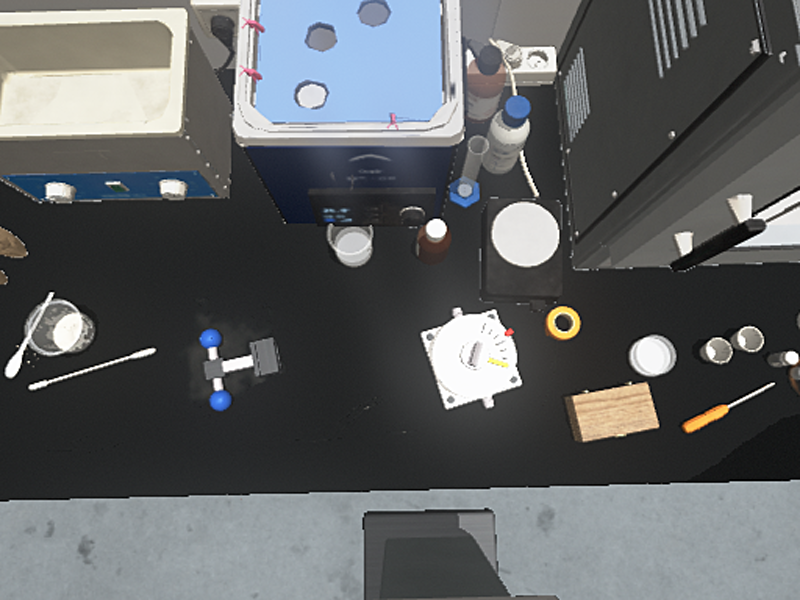

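View pics/scene0.png

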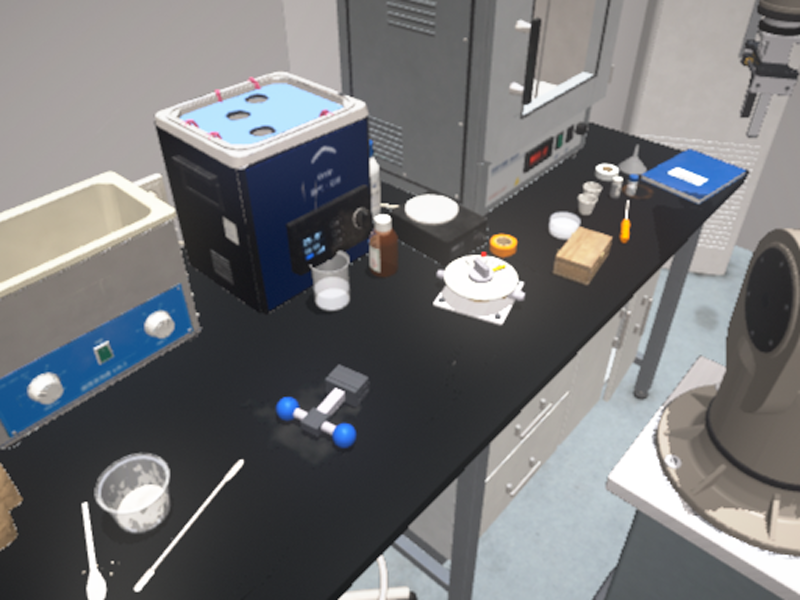

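The top picture shows the key lying at the left: balls at (210,339) and (220,400), head at (264,356). The valve is at (472,357), with the rider at (509,332) and the pointer at (498,362). I'll enlarge both.

Run:
```python
from station import ctrl, vision, close_job
import cv2,numpy as np
t=vision.get_image("top")[:,:,::-1];s=vision.get_image("scene")[:,:,::-1]
f=lambda im,x,y,w,h,k:cv2.resize(im[y:y+h,x:x+w],None,fx=k,fy=k,interpolation=cv2.INTER_CUBIC)
a=f(t,118,200,80,60,5); b=f(t,264,190,80,60,5)
c=f(s,170,230,80,60,5); d=f(s,274,150,80,60,5)
cv2.imwrite("pics/crop1.png",np.vstack([np.hstack([a,b]),np.hstack([c,d])]))
```

```text
(no output)
```

View pics/crop1.png

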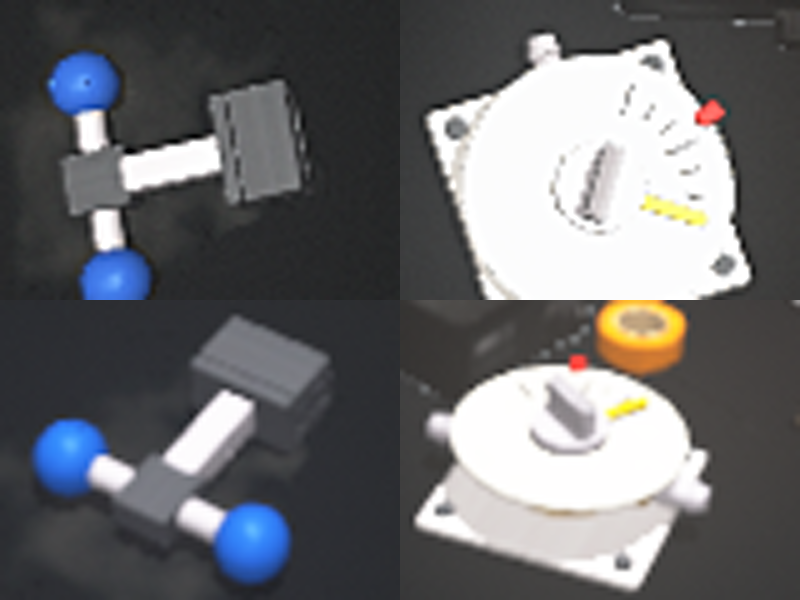

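Crops: top balls at (85,83) and (116,281). Valve plate corners are at (429,113), (664,42) and (750,292), the pointer tip at (705,218) and the rider at (710,113). Scene balls are at (71,457) and (252,543), with plate corners at (416,520) and (636,590).

```bash
cat > h.py <<'E'
from station import ctrl, vision, close_job
import numpy as np
M={n:vision.camera_model(n) for n in("scene","top")}
def pl(n,u,v,z):
    m=M[n];d=m["pose"][:3,:3]@np.array([(u-m["cx"])/m["fx"],(v-m["cy"])/m["fy"],1]);o=m["pose"][:3,3]
    return o+d*(z-o[2])/d[2]
def proj(n,p):
    m=M[n];q=m["pose"][:3,:3].T@(np.asarray(p)-m["pose"][:3,3]);return np.array([m["fx"]*q[0]/q[2]+m["cx"],m["fy"]*q[1]/q[2]+m["cy"]])
C={"a":("top",118,200,0,0),"b":("top",264,190,400,0),"c":("scene",170,230,0,300),"d":("scene",274,150,400,300)}
def cr(k,x,y,z):
    n,X,Y,ox,oy=C[k];return pl(n,X+(x-ox+.5)/5-.5,Y+(y-oy+.5)/5-.5,z)
E
python3 - <<'E'
from h import *
np.set_printoptions(precision=4,suppress=True)
for t in [("a",85,83,.017),("a",116,281,.017),("c",71,457,.017),("c",252,543,.017)]:print("ball",cr(*t))
for t in [("a",97,181,.026),("c",158,487,.026)]:print("hubtop",cr(*t))
print("head top corners z.034");
for t in [("a",210,98),("a",285,80),("a",300,188),("a",226,203)]:print(cr(*t,.034))
for t in [("b",429,113),("b",664,42),("b",750,292),("d",416,520),("d",636,590)]:print("plate",cr(*t,.008))
for t in [("b",705,218,.046),("b",643,203,.046),("d",645,403,.046),("d",608,415,.046)]:print("ptr",cr(*t))
for t in [("b",710,113,.046),("d",578,362,.046)]:print("mark",cr(*t))
for t in [("b",612,145,.077),("b",590,215,.077)]:print("tang",cr(*t))
from scipy.optimize import least_squares
P=[cr("b",x,y,.044) for x,y in [(462,180),(737,185),(600,53),(690,92),(490,105),(480,260)]]
P+=[cr("d",x,y,.044) for x,y in [(448,432),(692,438),(570,366),(570,513),(480,388),(660,392)]]
P=np.array(P)[:,:2]
for Q in(P[:6],P[6:],P):
  r=least_squares(lambda c:np.hypot(*(Q-c).T)-.066,Q.mean(0));print("dial",r.x,r.fun)
E
```

```text
ball [0.5569 0.3755 0.017 ]
ball [0.4579 0.3562 0.017 ]
ball [0.5593 0.3728 0.017 ]
ball [0.4609 0.3532 0.017 ]
hubtop [0.5066 0.3646 0.026 ]
hubtop [0.5096 0.3635 0.026 ]
head top corners z.034
[0.5454 0.3078 0.034 ]
[0.5534 0.2709 0.034 ]
[0.4999 0.2626 0.034 ]
[0.4935 0.2986 0.034 ]
plate [0.5598 0.0348 0.008 ]
plate [ 0.5936 -0.0872  0.008 ]
plate [ 0.4655 -0.1224  0.008 ]
plate [0.5613 0.0332 0.008 ]
plate [0.435  0.0011 0.008 ]
ptr [ 0.4996 -0.0948  0.046 ]
ptr [ 0.5076 -0.0654  0.046 ]
ptr [ 0.5015 -0.0976  0.046 ]
ptr [ 0.5106 -0.0743  0.046 ]
mark [ 0.5507 -0.1006  0.046 ]
mark [ 0.5541 -0.1054  0.046 ]
tang [ 0.5321 -0.0473  0.077 ]
tang [ 0.4996 -0.0353  0.077 ]
dial [ 0.5156 -0.0444] [ 0.0002  0.0014  0.0007  0.0001 -0.      0.0016]
dial [ 0.5164 -0.0474] [0.0029 0.0013 0.0015 0.0034 0.0003 0.0026]
dial [ 0.5159 -0.0457] [ 0.0015  0.0001  0.0003 -0.001   0.0008  0.0028  0.0023  0.002   0.0031
  0.0017  0.0008  0.0042]
```

```bash
cat >> h.py <<'E'
from scipy.spatial.transform import Rotation as Ro
np.set_printoptions(precision=4,suppress=True)
def Rt(yaw,tilt=0): return Ro.from_euler("xyz",[np.pi,0,yaw])*Ro.from_rotvec([0,tilt,0])
def go(g,yaw,tilt=0):
    "tool-frame shift and rotvec to bring grasp point to g; shift also in the turned frame"
    o=ctrl.observe();R0=Ro.from_euler("xyz",o["orientation"]);R1=Rt(yaw,tilt);p=o["eef_pos"]
    P=np.array(g)-R1.apply([0,0,.18]);d=P-p
    print("t",o["clock"],"g",p+R0.apply([0,0,.18]),"w",o["width"],"F",o["contact_force"],"\nshift",R0.inv().apply(d),"(turned)",R1.inv().apply(d),"rotv",(R0.inv()*R1).as_rotvec())
E
python3 - <<'E'
from h import *
go([.50,0,.22],.449); go([.516,.327,.15],1.764,-.35)
E
```

```text
t 0.2 g [ 0.2928 -0.6079  0.2242] w 0.09395739961386601 F [-0.054  -0.3544  0.3929] 
shift [ 0.4505 -0.4579  0.0046] (turned) [ 0.4506 -0.4579  0.0042] rotv [-0.0008  0.0001 -0.0001]
t 0.2 g [ 0.2928 -0.6079  0.2242] w 0.09395739961386601 F [-0.054  -0.3544  0.3929] 
shift [ 0.6224 -0.8052  0.0857] (turned) [ 0.909   0.3986 -0.2411] rotv [-0.2307 -0.2983 -1.3008]
```

```bash
python3 drive.py '[0.05, 0.028, -0.0286, 0, 0, 0, 0, 0.05, 0.028, -0.0286, 0, 0, 0, 0, 0.05, 0.028, -0.0286, 0, 0, 0, 0, 0.05, 0.028, -0.0286, 0, 0, 0, 0, 0.05, 0.028, -0.0286, 0, 0, 0, 0, 0.05, 0.028, -0.0286, 0, 0, 0, 0, 0.05, 0.028, -0.0286, 0, 0, 0, 0, 0.05, 0.028, -0.0286, 0, 0, 0, 0, 0.05, 0.028, -0.0286, 0, 0, 0, 0, 0.05, 0.028, -0.0286, 0, 0, 0, 0, 0.05, 0.028, -0.0286, 0, 0, 0, 0, 0.05, 0.028, -0.0286, 0, 0, 0, 0]' 20; python3 -c "
from h import *
go([.50,0,.22],.449); go([.516,.327,.15],1.764,-.35)"
```

```text
clock: 1.2
eef_pos: [0.4467, -0.1512, 0.4049]
orientation: [3.141, -0.0, 0.449]
contact_force: [0.6, -0.5, 0.1]
width: 0.0496
finger_force: 0.0
t 1.2 g [ 0.4468 -0.1513  0.2249] w 0.04959813805807499 F [ 0.6018 -0.4809  0.0626] 
shift [ 0.1136 -0.1132  0.0049] (turned) [ 0.1136 -0.1131  0.0049] rotv [ 0.0004 -0.0003 -0.0004]
t 1.2 g [ 0.4468 -0.1513  0.2249] w 0.04959813805807499 F [ 0.6018 -0.4809  0.0626] 
shift [ 0.2854 -0.4606  0.0857] (turned) [ 0.5158  0.1598 -0.0969] rotv [-0.2295 -0.2978 -1.3013]
```

Units first: turns go in shares of 2 pi rad. So -0.12 rad / 6.2832 = -0.0191.

```bash
python3 drive.py '[0.05, 0.022, -0.0355, 0, 0, 0, 0, 0.05, 0.022, -0.0355, 0, 0, 0, 0, 0.05, 0.022, -0.0355, 0, 0, 0, 0, 0.05, 0.022, -0.0355, 0, 0, 0, 0, 0.05, 0.022, -0.0355, 0, 0, 0, 0, 0.05, 0.022, -0.0355, 0, 0, 0, 0, 0.05, 0.022, -0.0355, 0, 0, 0, 0, 0.05, 0.022, -0.0355, 0, 0, 0, 0, 0.05, 0.022, -0.0355, 0, 0, 0, 0, 0.05, 0.022, -0.0355, 0, 0, 0, 0, 0.05, 0.022, -0.0355, 0, 0, 0, 0, 0.05, 0.022, -0.0355, 0, 0, 0, 0]';python3 drive.py '[0.05, 0, 0, 0, 0, 0, -0.0191, 0.05, 0, 0, 0, 0, 0, -0.0191, 0.05, 0, 0, 0, 0, 0, -0.0191, 0.05, 0, 0, 0, 0, 0, -0.0191, 0.05, 0, 0, 0, 0, 0, -0.0191, 0.05, 0, 0, 0, 0, 0, -0.0191, 0.05, 0, 0, 0, 0, 0, -0.0191, 0.05, 0, 0, 0, 0, 0, -0.0191, 0.05, 0, 0, 0, 0, 0, -0.0191, 0.05, 0, 0, 0, 0, 0, -0.0191, 0.05, 0, 0, 0, 0, 0, -0.0183]'; python3 -c "
from h import *
go([.516,.327,.08],1.764,-.35)"
```

```text
clock: 2.2
eef_pos: [0.4995, 0.3459, 0.4046]
orientation: [3.141, -0.0, 0.448]
contact_force: [1.0, -1.3, 0.1]
width: 0.0501
finger_force: 0.0
clock: 3.12
eef_pos: [0.4996, 0.3439, 0.4046]
orientation: [-3.141, 0.0, 1.77]
contact_force: [-1.0, -0.2, -0.5]
width: 0.0503
finger_force: 0.0
t 3.1167 g [0.4996 0.3439 0.2246] w 0.050310015079933906 F [-1.0225 -0.2012 -0.4941] 
shift [0.0419 0.0131 0.1555] (turned) [0.0927 0.0128 0.1317] rotv [ 0.0008 -0.3499  0.0056]
```

To row units: -0.117 rad / 6.2832 = -0.0186.

```bash
python3 drive.py '[0.05, 0.016, 0.0043, 0.035, 0, -0.0186, 0.0003, 0.05, 0.02, 0.0043, 0.035, 0, -0.0186, 0.0003, 0.05, 0.024, 0.0043, 0.034, 0, -0.0185, 0.0003, 0.05, 0.014, 0, 0.035, 0, 0, 0, 0.05, 0, 0, 0, 0, 0, 0, 0.05, 0, 0, 0, 0, 0, 0]'
python3 - <<'E'
from h import *
import cv2
go([.516,.327,.024],1.764,-.35)
f=lambda im,x,y,w,h,k:cv2.resize(im[y:y+h,x:x+w],None,fx=k,fy=k,interpolation=cv2.INTER_CUBIC)
t=vision.get_image("top")[:,:,::-1];s=vision.get_image("scene")[:,:,::-1]
cv2.imwrite("pics/g1.png",np.hstack([f(t,100,170,100,130,4),f(s,150,180,100,130,4)]))
E
```

```text
clock: 3.62
eef_pos: [0.5027, 0.3938, 0.2554]
orientation: [-3.139, 0.351, 1.76]
contact_force: [-0.1, 0.2, 0.9]
width: 0.0501
finger_force: 0.0
t 3.6167 g [0.5139 0.333  0.0863] w 0.05008287166627012 F [-0.0872  0.2248  0.8967] 
shift [0.0154 0.0004 0.0607] (turned) [0.0153 0.0002 0.0607] rotv [-0.0042  0.0008 -0.0042]
```

View pics/g1.png

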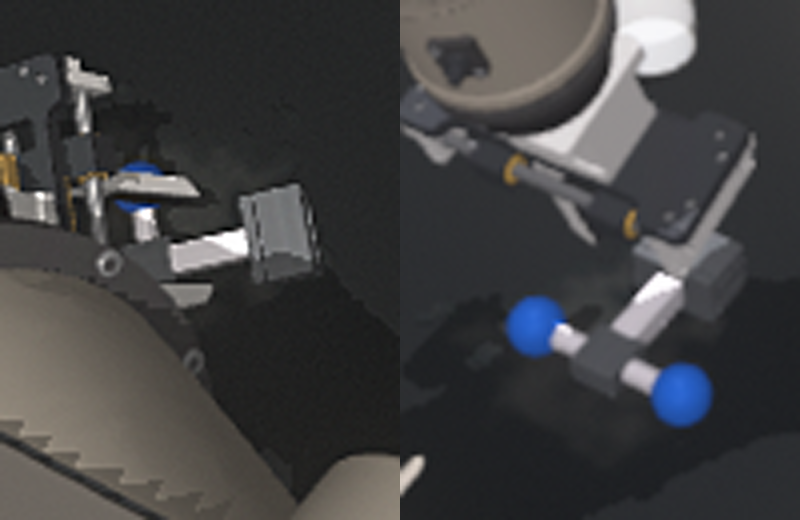

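The fingers straddle the shank (around (210,245) in the left half), so I'll descend and close.

```bash
python3 drive.py '[0.05, 0.0154, 0.0003, 0.015, 0, 0, 0, 0.05, 0, 0, 0.025, 0, 0, 0, 0.05, 0, 0, 0.0207, 0, 0, 0, 0.05, 0, 0, 0, 0, 0, 0, 0.0, 0, 0, 0, 0, 0, 0, 0, 0, 0, 0, 0, 0, 0, 0, 0, 0, 0, 0, 0, 0, 0, 0, 0, 0, 0, 0, 0, 0, 0, 0, 0, 0, 0, 0, 0, 0, 0, 0, 0, 0, 0, 0, 0, 0, 0, 0, 0, 0]' 40; python3 -c "
from h import *
go([.516,.327,.11],1.764,-.35)"
```

```text
clock: 4.63
eef_pos: [0.5047, 0.3882, 0.195]
orientation: [3.14, 0.35, 1.757]
contact_force: [-1.5, 0.5, 8.3]
width: 0.0175
finger_force: 40.0
t 4.6333 g [0.5165 0.3277 0.0259] w 0.017533998787951748 F [-1.4703  0.4511  8.2914] 
shift [-0.0293 -0.0005 -0.0788] (turned) [-0.0293 -0.0006 -0.0788] rotv [-0.0003 -0.0004 -0.0063]
```

To row units: 0.1208 rad / 6.2832 = 0.0192.

```bash
python3 drive.py '[0, -0.0098, 0, -0.0263, 0, 0, 0, 0, -0.0098, 0, -0.0263, 0, 0, 0, 0, -0.0098, 0, -0.0263, 0, 0, 0, 0, -0.0217, 0, 0.0013, 0, 0.0192, 0, 0, -0.0217, 0, 0.0013, 0, 0.0192, 0, 0, -0.0217, 0, 0.0013, 0, 0.0192, 0, 0, -0.0217, 0, 0.0013, 0, 0.0192, 0, 0, -0.0217, 0, 0.0013, 0, 0.0192, 0, 0, -0.0217, 0, 0.0013, 0, 0.0192, 0, 0, -0.0217, 0, 0.0013, 0, 0.0192, 0, 0, -0.0217, 0, 0.0013, 0, 0.0192, 0]';  python3 -c "
from h import *
go([.516,.327,.11],1.764,1.22)"
```

```text
clock: 5.55
eef_pos: [0.5354, 0.226, 0.2588]
orientation: [3.137, -0.602, 1.76]
contact_force: [0.8, 0.3, -5.3]
width: 0.0177
finger_force: 40.0
t 5.55 g [0.517  0.3263 0.1105] w 0.01770663278345305 F [ 0.7802  0.3471 -5.3499] 
shift [-0.1038  0.0004  0.0342] (turned) [-0.1044  0.0004 -0.0323] rotv [ 0.0072  0.6178 -0.001 ]
```

To row units: 0.1208 rad / 6.2832 = 0.0192.

```bash
python3 drive.py '[0, -0.0217, 0, 0.0013, 0, 0.0192, 0, 0, -0.0217, 0, 0.0013, 0, 0.0192, 0, 0, -0.0217, 0, 0.0013, 0, 0.0192, 0, 0, -0.0217, 0, 0.0013, 0, 0.0192, 0, 0, -0.0217, 0, 0.0013, 0, 0.0192, 0, 0, 0, 0, 0, 0, 0, 0, 0, 0, 0, 0, 0, 0, 0]';  python3 - <<'E'
from h import *
import cv2
go([.516,.327,.063],1.764,1.22)
f=lambda im,x,y,w,h,k:cv2.resize(im[y:y+h,x:x+w],None,fx=k,fy=k,interpolation=cv2.INTER_CUBIC)
t=vision.get_image("top")[:,:,::-1];s=vision.get_image("scene")[:,:,::-1]
cv2.imwrite("pics/g2.png",np.hstack([f(t,100,170,100,130,4),f(s,160,160,100,130,4)]))
E
```

```text
clock: 6.13
eef_pos: [0.5473, 0.1611, 0.172]
orientation: [-3.128, -1.202, 1.744]
contact_force: [0.0, 0.7, -1.6]
width: 0.0178
finger_force: 40.0
t 6.1333 g [0.5159 0.326  0.1072] w 0.017758351878984127 F [ 0.0471  0.6616 -1.6042] 
shift [-0.0441  0.0014  0.0168] (turned) [-0.0444  0.0011  0.0161] rotv [ 0.0049  0.0175 -0.0072]
```

View pics/g2.png

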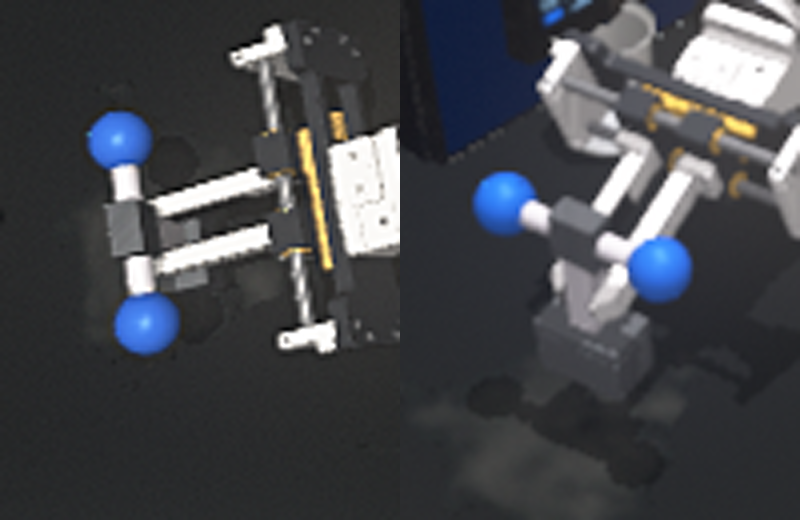

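The key hangs upright with its head below. Top balls are at (120,139) and (147,323); scene balls are at (505,203) and (660,268). I'll triangulate the bar height.

Run:
```python
from h import *
from scipy.optimize import least_squares
for a,b in (((129.6,204.4),(185.9,210.4)),((136.4,250.4),(224.6,226.6))):
  r=least_squares(lambda p:np.r_[proj("top",p)-a,proj("scene",p)-b],[.5,.33,.15]);print(r.x,r.fun)
```

```text
[0.5636 0.3441 0.1502] [-0.1386 -0.1907  0.2234  0.0744]
[0.4647 0.3252 0.151 ] [-0.1839 -0.2581  0.3003  0.0753]
```

To row units: 0.009 rad / 6.2832 = 0.0014.

```bash
python3 drive.py '[0, -0.0141, 0.0004, 0.0051, 0.0003, 0.0014, -0.0005, 0, -0.0141, 0.0004, 0.0051, 0.0003, 0.0014, -0.0005, 0, -0.007, 0, 0.003, 0, 0, 0, 0, 0, 0, 0, 0, 0, 0, 0, 0, 0, 0, 0, 0, 0]';  python3 -c "
from h import *
go([.516,.327,.063],1.764,1.22)"
```

```text
clock: 6.65
eef_pos: [0.5484, 0.1624, 0.138]
orientation: [3.125, -1.217, 1.782]
contact_force: [0.8, -0.1, -2.7]
width: 0.0178
finger_force: 40.0
t 6.65 g [0.516  0.3281 0.0756] w 0.017808470039242977 F [ 0.8496 -0.0994 -2.7427] 
shift [-0.0127 -0.0003  0.0034] (turned) [-0.0127 -0.0002  0.0033] rotv [-0.      0.0029  0.0061]
```

```bash
python3 drive.py '[0, -0.0075, 0, 0.0028, 0, 0, 0, 0, -0.0047, 0, 0.0017, 0, 0, 0, 0, 0, 0, 0, 0, 0, 0, 0, -0.0019, 0, 0.0007, 0, 0, 0, 0, 0, 0, 0, 0, 0, 0]';  python3 -c "
from h import *
go([.516,.327,.063],1.764,1.22)"
```

```text
clock: 7.07
eef_pos: [0.5489, 0.162, 0.123]
orientation: [3.127, -1.223, 1.778]
contact_force: [1.0, -9.4, 18.9]
width: 0.0177
finger_force: 40.0
t 7.0667 g [0.5167 0.3281 0.0616] w 0.017662610754565017 F [ 0.9796 -9.3816 18.8535] 
shift [ 0.0015 -0.0006 -0.0014] (turned) [ 0.0015 -0.0007 -0.0014] rotv [ 0.0012 -0.0027  0.0047]
```

```bash
python3 drive.py '[0, 0.0008, 0, -0.0004, 0, 0, 0, 0, 0, 0, 0, 0, 0, 0]' 6;python3 drive.py '[0.022, 0, 0, 0, 0, 0, 0, 0.03, 0, 0, 0, 0, 0, 0, 0.05, 0, 0, 0, 0, 0, 0, 0.05, 0, 0, 0, 0, 0, 0, 0.05, 0, 0, 0, 0, 0, 0, 0.05, 0, 0, 0, 0, 0, 0]'
python3 - <<'E'
from h import *
import cv2
go([.516,.327,.063],1.764,1.22)
f=lambda im,x,y,w,h,k:cv2.resize(im[y:y+h,x:x+w],None,fx=k,fy=k,interpolation=cv2.INTER_CUBIC)
t=vision.get_image("top")[:,:,::-1];s=vision.get_image("scene")[:,:,::-1]
cv2.imwrite("pics/g3.png",np.hstack([f(t,100,170,100,130,4),f(s,160,180,100,130,4)]))
E
```

```text
clock: 7.23
eef_pos: [0.5489, 0.1618, 0.1231]
orientation: [3.128, -1.221, 1.777]
contact_force: [1.4, -0.5, 7.9]
width: 0.0178
finger_force: 6.0
clock: 7.73
eef_pos: [0.5483, 0.1616, 0.1219]
orientation: [3.131, -1.22, 1.774]
contact_force: [0.7, 0.1, 0.1]
width: 0.0492
finger_force: 0.0
t 7.7333 g [0.516  0.3275 0.0601] w 0.04918592165704266 F [0.6668 0.1149 0.0759] 
shift [ 0.0026  0.0001 -0.0015] (turned) [ 0.0026  0.0001 -0.0015] rotv [ 0.0007 -0.0002  0.0036]
```

View pics/g3.png

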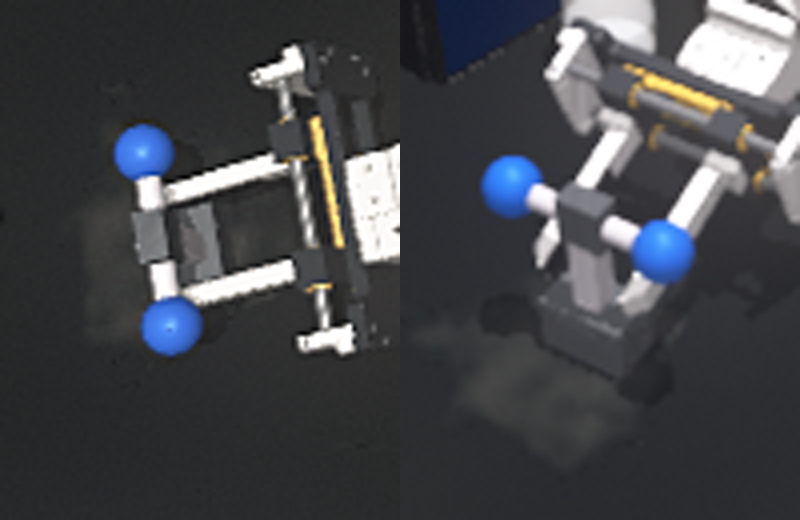

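The key stands upright on its head, released. Balls: top (144,153) and (172,325), scene (513,186) and (663,252).

To row units: -0.12 rad / 6.2832 = -0.0191.

```bash
python3 drive.py '[0.05, 0, 0, -0.02, 0, 0, 0, 0.05, 0, 0, -0.035, 0, 0, 0, 0.05, 0, 0, -0.035, 0, 0, 0, 0.07, 0.03, 0, -0.02, 0, -0.0191, 0, 0.07, 0.04, 0, 0, 0, -0.0191, 0, 0.07, 0.04, 0, 0, 0, -0.0191, 0, 0.07, 0.03, 0, 0, 0, -0.0191, 0, 0.07, 0, 0, -0.03, 0, -0.0191, 0, 0.07, 0, 0, -0.03, 0, -0.0191, 0, 0.07, 0, 0, -0.03, 0, -0.0191, 0, 0.07, 0, 0, 0, 0, -0.0191, 0, 0.07, 0, 0, 0, 0, -0.0191, 0]'
python3 - <<'E'
from h import *
from scipy.optimize import least_squares
P=[]
cv=lambda x,y,X,Y:((x+.5)/4-.5+X,(y+.5)/4-.5+Y)
for a,b in ((cv(144,153,100,170),cv(113,186,160,180)),(cv(172,325,100,170),cv(263,252,160,180))):
  r=least_squares(lambda p:np.r_[proj("top",p)-a,proj("scene",p)-b],[.5,.33,.1]);print(r.x,r.fun);P.append(r.x)
d=P[0]-P[1];print("hub",(P[0]+P[1])/2,"yaw",np.arctan2(d[1],d[0]))
h=(P[0]+P[1])/2;go([h[0],h[1],.20],.193)
E
```

```text
clock: 8.83
eef_pos: [0.5673, 0.0658, 0.3391]
orientation: [3.135, -0.184, 1.765]
contact_force: [-0.3, -0.3, -1.2]
width: 0.07
finger_force: 0.0
[0.5632 0.3453 0.1049] [-0.0473 -0.0653  0.0746  0.0239]
[0.4654 0.3259 0.1043] [-0.0565 -0.0795  0.0901  0.0219]
hub [0.5143 0.3356 0.1046] yaw 0.19587183261721916
t 8.8333 g [0.5621 0.0984 0.1621] w 0.06999735755565532 F [-0.277  -0.3122 -1.2143] 
shift [0.2777 0.     0.0101] (turned) [-0.0003 -0.2749 -0.0409] rotv [-0.1395 -0.1496  1.5666]
```

To row units: -0.092 rad / 6.2832 = -0.0146.

```bash
python3 drive.py '[0.07, 0, 0, -0.02, 0, -0.0146, 0, 0.07, 0, 0, -0.02, 0, -0.0146, 0, 0.07, 0.038, 0, 0, 0, 0, 0, 0.07, 0.038, 0, 0, 0, 0, 0, 0.07, 0.038, 0, 0, 0, 0, 0, 0.07, 0.038, 0, 0, 0, 0, 0, 0.07, 0.038, 0, 0, 0, 0, 0, 0.07, 0.038, 0, 0, 0, 0, 0, 0.07, 0.038, 0, 0, 0, 0, 0]'; python3 drive.py '[0.06, 0, 0, 0, 0, 0, 0.0191, 0.06, 0, 0, 0, 0, 0, 0.0191, 0.06, 0, 0, 0, 0, 0, 0.0191, 0.06, 0, 0, 0, 0, 0, 0.0191, 0.06, 0, 0, 0, 0, 0, 0.0191, 0.06, 0, 0, 0, 0, 0, 0.0191, 0.06, 0, 0, 0, 0, 0, 0.0191, 0.06, 0, 0, 0, 0, 0, 0.0191, 0.06, 0, 0, 0, 0, 0, 0.0191, 0.06, 0, 0, 0, 0, 0, 0.0191, 0.06, 0, 0, 0, 0, 0, 0.0191, 0.06, 0, 0, 0, 0, 0, 0.0191]';python3 -c "
from h import *
go([.5143,.3356,.103],.195)"
```

```text
clock: 9.58
eef_pos: [0.5152, 0.3238, 0.3781]
orientation: [3.14, -0.007, 1.766]
contact_force: [0.8, 0.2, 0.2]
width: 0.07
finger_force: 0.0
clock: 10.58
eef_pos: [0.5158, 0.3221, 0.378]
orientation: [-3.135, -0.003, 0.321]
contact_force: [0.3, -0.1, -0.3]
width: 0.0598
finger_force: 0.0
t 10.5833 g [0.5159 0.3234 0.198 ] w 0.05980521191605317 F [ 0.3369 -0.094  -0.286 ] 
shift [ 0.0025 -0.0126  0.0951] (turned) [ 0.0011 -0.0135  0.095 ] rotv [-0.0071 -0.0022  0.1257]
```

To row units: 0.12 rad / 6.2832 = 0.0191.

```bash
python3 drive.py '[0.05, 0.0025, -0.0126, 0, -0.0011, -0.0003, 0.0191, 0.05, 0, 0, 0, 0, 0, 0.001, 0.05, 0, 0, 0.01, 0, 0, 0, 0.05, 0, 0, 0, 0, 0, 0, 0.05, 0, 0, 0, 0, 0, 0]'; python3 -c "
from h import *
go([.5143,.3356,.103],.195)"
```

```text
clock: 11.0
eef_pos: [0.5144, 0.3341, 0.3672]
orientation: [3.141, 0.001, 0.203]
contact_force: [-0.2, -0.3, 0.3]
width: 0.0503
finger_force: 0.0
t 11.0 g [0.5143 0.334  0.1872] w 0.05030171887338365 F [-0.2093 -0.2767  0.2624] 
shift [ 0.0003 -0.0015  0.0842] (turned) [ 0.0002 -0.0015  0.0842] rotv [0.0005 0.0009 0.0083]
```

To row units: 0.008 rad / 6.2832 = 0.0013.

```bash
python3 drive.py '[0.05, 0, -0.0015, 0.028, 0, 0, 0.0013, 0.05, 0, 0, 0.03, 0, 0, 0, 0.05, 0, 0, 0.028, 0, 0, 0, 0.05, 0, 0, 0, 0, 0, 0, 0, 0, 0, 0, 0, 0, 0, 0, 0, 0, 0, 0, 0, 0, 0, 0, 0, 0, 0, 0, 0, 0, 0, 0, 0, 0, 0, 0, 0, 0, 0, 0, 0, 0, 0, 0, 0, 0, 0, 0, 0, 0]' 10; python3 drive.py '[0, 0, 0, 0, 0, 0, 0, 0, 0, 0, 0, 0, 0, 0]' 55; python3 -c "
from h import *
go([.5143,.0,.21],-.27)"
```

```text
clock: 11.83
eef_pos: [0.5145, 0.3364, 0.2833]
orientation: [-3.141, -0.002, 0.192]
contact_force: [-1.3, -1.2, 8.5]
width: 0.0181
finger_force: 10.0
clock: 12.0
eef_pos: [0.5145, 0.3364, 0.2833]
orientation: [-3.141, -0.002, 0.192]
contact_force: [0.2, -1.7, 7.8]
width: 0.0174
finger_force: 55.0
t 12.0 g [0.5149 0.3365 0.1033] w 0.01741076483648456 F [ 0.24   -1.7192  7.7518] 
shift [-0.0643  0.3301 -0.1069] (turned) [ 0.0895  0.3243 -0.1067] rotv [-0.0008 -0.002   0.4623]
```

To row units: 0.115 rad / 6.2832 = 0.0183.

```bash
python3 drive.py '[0, 0, 0, -0.035, 0, 0, 0, 0, 0, 0, -0.036, 0, 0, 0, 0, 0, 0, -0.036, 0, 0, 0, 0, 0, 0, 0, 0, 0, 0.0183, 0, 0, 0, 0, 0, 0, 0.0183, 0, 0, 0, 0, 0, 0, 0.0183, 0, 0, 0, 0, 0, 0, 0.0183]'
python3 - <<'E'
from h import *
import cv2
go([.5145,-.0445,.21],-.27)
f=lambda im,x,y,w,h,k:cv2.resize(im[y:y+h,x:x+w],None,fx=k,fy=k,interpolation=cv2.INTER_CUBIC)
t=vision.get_image("top")[:,:,::-1];s=vision.get_image("scene")[:,:,::-1]
cv2.imwrite("pics/v.png",np.hstack([f(t,286,200,50,50,8),f(s,290,155,50,50,8)]))
E
```

```text
clock: 12.58
eef_pos: [0.5141, 0.336, 0.3896]
orientation: [-3.141, -0.001, -0.274]
contact_force: [0.6, -0.1, -3.5]
width: 0.0177
finger_force: 55.0
t 12.5833 g [0.5142 0.3361 0.2096] w 0.017687120440275397 F [ 0.5908 -0.0711 -3.48  ] 
shift [ 0.1032  0.3663 -0.0006] (turned) [ 0.1019  0.3666 -0.0004] rotv [-0.0005 -0.0008 -0.0035]
```

View pics/v.png

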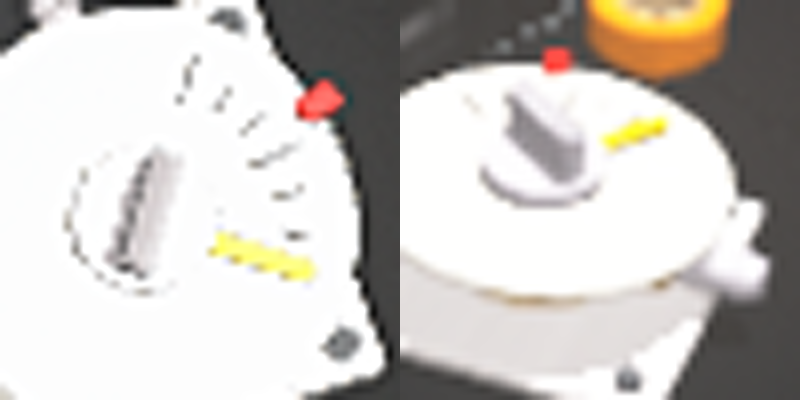

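Top half: tang from (165,150) to (128,272), collar edge at (67,220) and (140,293), pointer from (217,243) to (312,271), rider at (322,101). Scene half: collar rim at (480,168), (540,203) and (602,185), pointer tip at (664,127), rider at (557,60).

Run:
```python
from h import *
from scipy.optimize import least_squares
T=lambda x,y,z:pl("top",286+(x+.5)/8-.5,200+(y+.5)/8-.5,z)[:2]
S=lambda x,y,z:pl("scene",290+(x-400+.5)/8-.5,155+(y+.5)/8-.5,z)[:2]
ct=np.array([T(*p,.052) for p in[(67,220),(140,293),(92,165),(80,262),(110,285)]])
cs=np.array([S(*p,.051) for p in[(480,168),(540,203),(602,185),(505,192),(575,200)]])
for Q in(ct,cs,np.r_[ct,cs]):
  r=least_squares(lambda c:np.hypot(*(Q-c).T)-.022,Q.mean(0));print("collar",r.x,r.fun)
c=np.array([.5145,-.0445])
for n,p in(("tip",T(312,271,.046)),("tip",S(664,127,.046)),("base",T(217,243,.046)),("base",S(606,144,.046)),("mark",T(322,101,.048)),("mark",S(557,60,.048)),("markin",T(302,112,.046))):
  d=p-c;print(n,p,np.hypot(*d),np.arctan2(d[1],d[0])+np.pi/2)
print([T(*p,.052+.022) for p in[(158,150),(120,265),(182,155),(145,275)]])
# predicted pixels for the model: tang ridge ends/dir, tip
def px(n,p):
  q=proj(n,p);return ((q-(286,200) if n=="top" else q-(290,155))+.5)*8-.5+((0,0) if n=="top" else(400,0))
for c in ((.5145,-.0445),(.5155,-.0455)):
 for yw in(-.27,):
  R=Ro.from_euler("z",yw)
  for nm,l in(("ridge",[(.018,0,.077),(-.018,0,.077)]),("side+y base",[(.018,.005,.052),(-.018,.005,.052)]),("side+y top",[(.018,.005,.072),(-.018,.005,.072)]),("tip",[(0,-.054,.046)])):
   print(c,nm,[(px("top",R.apply(v)+[*c,0]).round(),px("scene",R.apply(v)+[*c,0]).round()) for v in l])
```

```text
collar [ 0.5151 -0.0429] [ 0.     -0.0001 -0.0002  0.0003 -0.0003]
collar [ 0.5159 -0.0445] [ 0.0005  0.0001  0.0003 -0.0004  0.    ]
collar [ 0.5154 -0.0437] [ 0.0008  0.0003  0.      0.0012  0.0004  0.0002 -0.0008 -0.0001 -0.0012
 -0.0008]
tip [ 0.499  -0.0947] 0.05254999375642934 -0.299175288365352
tip [ 0.5009 -0.0966] 0.05386787659404855 -0.2549015441889466
base [ 0.5082 -0.0666] 0.022963186381673027 -0.2792521345832797
base [ 0.5105 -0.0746] 0.030400436570161324 -0.13287467381235718
mark [ 0.5504 -0.1007] 0.0667015992719395 0.5679201398976732
mark [ 0.5524 -0.1027] 0.0694541391661508 0.5766634524332513
markin [ 0.5474 -0.0948] 0.0601430785733934 0.5796004869049978
[array([ 0.5332, -0.0462]), array([ 0.4997, -0.0333]), array([ 0.5316, -0.0532]), array([ 0.4966, -0.0404])]
(0.5145, -0.0445) ridge [(array([170., 153.]), array([520.,  80.])), (array([144., 272.]), array([586., 132.]))]
(0.5145, -0.0445) side+y base [(array([142., 160.]), array([504., 143.])), (array([116., 276.]), array([569., 195.]))]
(0.5145, -0.0445) side+y top [(array([151., 151.]), array([508.,  97.])), (array([125., 270.]), array([573., 148.]))]
(0.5145, -0.0445) tip [(array([318., 267.]), array([666., 128.]))]
(0.5155, -0.0455) ridge [(array([173., 150.]), array([520.,  78.])), (array([147., 269.]), array([585., 129.]))]
(0.5155, -0.0455) side+y base [(array([145., 157.]), array([504., 141.])), (array([120., 273.]), array([568., 193.]))]
(0.5155, -0.0455) side+y top [(array([154., 148.]), array([507.,  94.])), (array([128., 266.]), array([572., 146.]))]
(0.5155, -0.0455) tip [(array([321., 264.]), array([665., 126.]))]
```

To row units: 0.036 rad / 6.2832 = 0.0057.

```bash
python3 drive.py '[0, 0.0103, 0.0366, 0, 0, 0, 0, 0, 0.0103, 0.0366, 0, 0, 0, 0, 0, 0.0103, 0.0366, 0, 0, 0, 0, 0, 0.0103, 0.0366, 0, 0, 0, 0, 0, 0.0103, 0.0366, 0, 0, 0, 0, 0, 0.0103, 0.0366, 0, 0, 0, 0, 0, 0.0103, 0.0366, 0, 0, 0, 0, 0, 0.0103, 0.0366, 0, 0, 0, 0, 0, 0.0103, 0.0366, 0, 0, 0, 0, 0, 0.008, 0.03, 0, 0, 0, 0.0057, 0, 0, 0, 0, 0, 0, 0, 0, 0, 0, 0, 0, 0, 0]'; python3 -c "
from h import *
go([.5158,-.0431,.185],-.31)"
```

```text
clock: 13.68
eef_pos: [0.516, -0.0388, 0.3891]
orientation: [3.142, -0.0, -0.303]
contact_force: [0.2, 1.9, -3.3]
width: 0.0175
finger_force: 55.0
t 13.6833 g [ 0.5161 -0.0389  0.2091] w 0.01746787954314238 F [ 0.2125  1.9381 -3.3166] 
shift [0.0011 0.0041 0.0241] (turned) [0.0011 0.0041 0.0241] rotv [ 0.     -0.0005  0.0069]
```

To row units: 0.007 rad / 6.2832 = 0.0011.

```bash
python3 drive.py '[0, 0.0011, 0.0041, 0.012, 0, 0, 0.0011, 0, 0, 0, 0.011, 0, 0, 0, 0, 0, 0, 0, 0, 0, 0, 0, 0, 0, 0, 0, 0, 0]'
python3 - <<'E'
from h import *
import cv2
go([.5158,-.0431,.1553],-.31)
f=lambda im,x,y,w,h,k:cv2.resize(im[y:y+h,x:x+w],None,fx=k,fy=k,interpolation=cv2.INTER_CUBIC)
s=vision.get_image("scene")[:,:,::-1];t=vision.get_image("top")[:,:,::-1]
cv2.imwrite("pics/s1.png",np.hstack([f(t,270,175,66,100,6),f(s,285,115,66,100,6)]))
E
```

```text
clock: 14.02
eef_pos: [0.5159, -0.0403, 0.3655]
orientation: [-3.141, 0.001, -0.308]
contact_force: [0.3, 0.4, -2.4]
width: 0.0176
finger_force: 55.0
t 14.0167 g [ 0.5157 -0.0402  0.1855] w 0.017625205623216896 F [ 0.3237  0.4149 -2.4089] 
shift [0.0008 0.0027 0.0302] (turned) [0.0008 0.0027 0.0302] rotv [-0.0002  0.0012  0.0021]
```

View pics/s1.png

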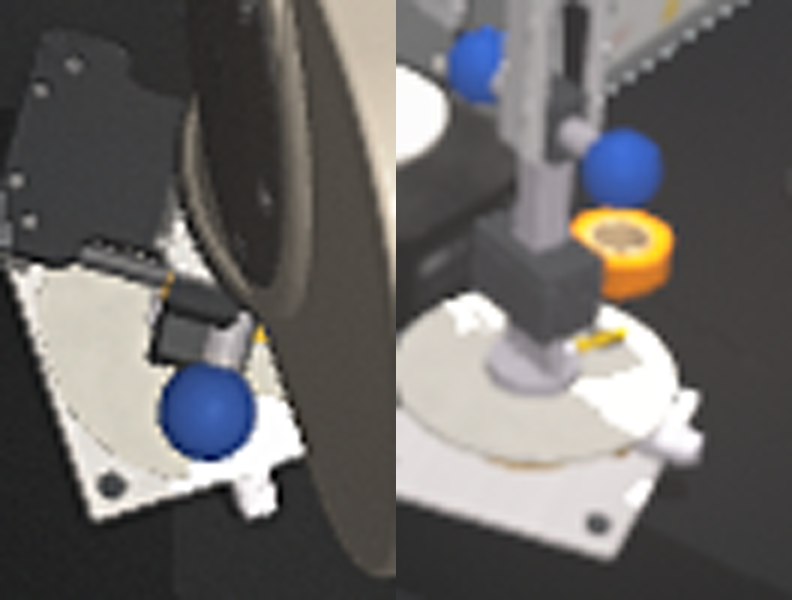

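Head is hovering just above the tang (scene head's lower front corner (548,342), left (475,285)); still ~3 mm short in y.

Units first: turns go in shares of 2 pi rad. So 0.002 rad / 6.2832 = 0.0003.

```bash
python3 drive.py '[0, 0.0008, 0.0027, 0, 0, 0, 0.0003, 0, 0, 0, 0, 0, 0, 0, 0, 0, 0, 0, 0, 0, 0]'
python3 - <<'E'
from h import *
go([.5158,-.0431,.1553],-.31)
R=Ro.from_euler("z",-.308)
for v in [(-.028,.017,0),(-.028,-.017,0),(.028,.017,0)]:
  q=proj("scene",R.apply(v)+[.5157,-.0402,.082]);print(((q-(285,115))+.5)*6-.5+(396,0))
E
```

```text
clock: 14.37
eef_pos: [0.5161, -0.0441, 0.3664]
orientation: [-3.141, -0.001, -0.313]
contact_force: [-1.1, -0.1, -2.4]
width: 0.0181
finger_force: 55.0
t 14.3667 g [ 0.5162 -0.0441  0.1864] w 0.018099129804021622 F [-1.0754 -0.1014 -2.3765] 
shift [-0.0006 -0.0009  0.0311] (turned) [-0.0006 -0.0009  0.0311] rotv [-0.0005 -0.0009 -0.0028]
[539.7553 356.3039]
[600.7909 333.1642]
[467.4367 294.0256]
```

```bash
python3 drive.py '[0, -0.0002, -0.0004, 0.005, 0, 0, 0, 0, 0, 0, 0.004, 0, 0, 0, 0, 0, 0, 0.003, 0, 0, 0, 0, 0, 0, 0, 0, 0, 0]'; python3 -c "
from h import *
go([.5158,-.0431,.1553],-.31);print(ctrl.observe()['ft_torque'])"
```

```text
clock: 14.7
eef_pos: [0.5157, -0.0436, 0.3532]
orientation: [-3.141, 0.001, -0.313]
contact_force: [0.0, 1.2, -2.0]
width: 0.0175
finger_force: 55.0
t 14.7 g [ 0.5155 -0.0435  0.1732] w 0.01746117000009876 F [ 0.0186  1.1632 -1.9646] 
shift [-0.     -0.0005  0.0179] (turned) [-0.     -0.0005  0.0179] rotv [-0.0001  0.0008 -0.0028]
[ 0.0939 -0.01   -0.0676]
```

Bottom now ~.070, below the ridge, without contact. Continuing.

```bash
python3 drive.py '[0, 0, 0, 0.004, 0, 0, 0, 0, 0, 0, 0.004, 0, 0, 0, 0, 0, 0, 0.004, 0, 0, 0, 0, 0, 0, 0, 0, 0, 0]'; python3 -c "
from h import *
go([.5158,-.0431,.1553],-.31);print(ctrl.observe()['ft_torque'])"
```

```text
clock: 15.03
eef_pos: [0.5157, -0.0436, 0.3411]
orientation: [-3.141, 0.001, -0.313]
contact_force: [0.1, 0.9, -2.5]
width: 0.0178
finger_force: 55.0
t 15.0333 g [ 0.5156 -0.0435  0.1611] w 0.01777778951296278 F [ 0.1368  0.9447 -2.5379] 
shift [-0.     -0.0005  0.0058] (turned) [-0.0001 -0.0005  0.0058] rotv [-0.0001  0.0006 -0.0028]
[ 0.0453  0.0621 -0.0066]
```

```bash
python3 drive.py '[0, 0, 0, 0.003, 0, 0, 0, 0, 0, 0, 0.002, 0, 0, 0, 0, 0, 0, 0.001, 0, 0, 0, 0, 0, 0, 0, 0, 0, 0]'; python3 -c "
from h import *
go([.5158,-.0431,.1553],-.31);print(ctrl.observe()['ft_torque'])"
```

```text
clock: 15.37
eef_pos: [0.5159, -0.0436, 0.3359]
orientation: [-3.141, -0.0, -0.313]
contact_force: [0.7, -0.6, -3.2]
width: 0.0178
finger_force: 55.0
t 15.3667 g [ 0.516  -0.0435  0.1559] w 0.017781754662719407 F [ 0.6793 -0.642  -3.2446] 
shift [-0.0002 -0.0004  0.0006] (turned) [-0.0002 -0.0004  0.0006] rotv [-0.0004 -0.0002 -0.0028]
[ 0.1338 -0.014   0.0398]
```

```bash
python3 drive.py '[0, 0, 0, 0.001, 0, 0, 0, 0, 0, 0, 0, 0, 0, 0, 0, 0, 0, 0.001, 0, 0, 0, 0, 0, 0, 0, 0, 0, 0]'; python3 -c "
from h import *
go([.5158,-.0431,.1553],-.31);print(ctrl.observe()['ft_torque'])"
```

```text
clock: 15.7
eef_pos: [0.5162, -0.0436, 0.3352]
orientation: [-3.141, -0.002, -0.313]
contact_force: [-4.1, -0.3, 14.4]
width: 0.0176
finger_force: 55.0
t 15.7 g [ 0.5165 -0.0435  0.1552] w 0.017615945326140796 F [-4.13   -0.3042 14.4262] 
shift [-0.0005 -0.0003 -0.0001] (turned) [-0.0005 -0.0003 -0.0001] rotv [-0.0006 -0.0016 -0.0028]
[ 0.075   1.4236 -0.0001]
```

Seated at the expected height with firm contact. Now turning counterclockwise.

To row units: -0.1 rad / 6.2832 = -0.0159.

```bash
python3 drive.py '[0, 0, 0, -0.0006, 0, 0, -0.0159, 0, 0, 0, 0, 0, 0, -0.0159, 0, 0, 0, 0, 0, 0, -0.0159, 0, 0, 0, 0, 0, 0, -0.0159, 0, 0, 0, 0, 0, 0, -0.0159, 0, 0, 0, 0, 0, 0, -0.0159, 0, 0, 0, 0, 0, 0, -0.0159, 0, 0, 0, 0, 0, 0, -0.0159, 0, 0, 0, 0, 0, 0, -0.0111, 0, 0, 0, 0, 0, 0, 0, 0, 0, 0, 0, 0, 0, 0]'
python3 - <<'E'
from h import *
import cv2
go([.5158,-.0431,.1553],.555);print(ctrl.observe()['ft_torque'])
f=lambda im,x,y,w,h,k:cv2.resize(im[y:y+h,x:x+w],None,fx=k,fy=k,interpolation=cv2.INTER_CUBIC)
s=vision.get_image("scene")[:,:,::-1];t=vision.get_image("top")[:,:,::-1]
cv2.imwrite("pics/s2.png",np.hstack([f(t,280,185,56,70,7),f(s,290,145,56,70,7)]))
E
```

```text
clock: 16.62
eef_pos: [0.516, -0.0438, 0.3352]
orientation: [3.141, -0.001, 0.557]
contact_force: [-2.4, -1.0, 6.4]
width: 0.0178
finger_force: 55.0
t 16.6167 g [ 0.5162 -0.0438  0.1552] w 0.01777498603201521 F [-2.3586 -1.021   6.3875] 
shift [ 0.0002 -0.0007 -0.0001] (turned) [ 0.0002 -0.0007 -0.0001] rotv [ 0.0006 -0.0009  0.0024]
[-0.1842  0.7948  0.0797]
```

View pics/s2.png

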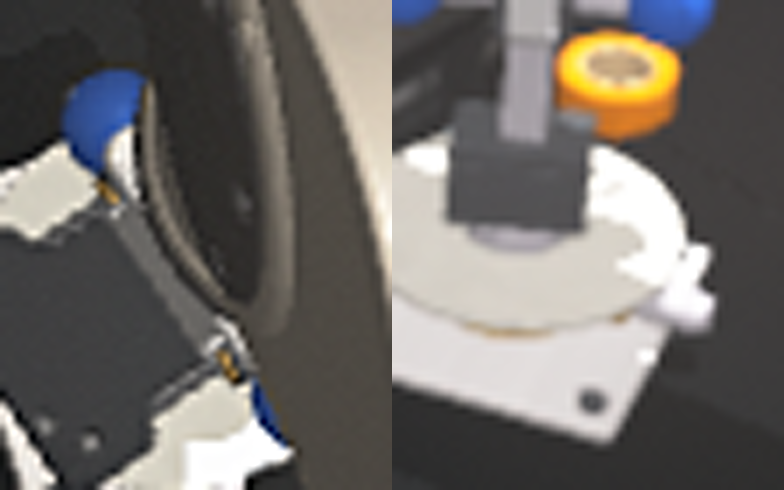

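The key head sits down on the collar and has turned, but it hides the pointer and the arm hides the dial. I'll add part of the play, let go, clear the view and measure the pointer by colour.

To row units: -0.04 rad / 6.2832 = -0.0064.

```bash
python3 drive.py '[0, 0, 0, -0.0004, 0, 0, -0.0064, 0, 0, 0, 0, 0, 0, -0.0032, 0, 0, 0, 0, 0, 0, 0, 0, 0, 0, 0, 0, 0, 0]'; python3 drive.py '[0.02, 0, 0, 0, 0, 0, 0, 0.03, 0, 0, 0, 0, 0, 0, 0.05, 0, 0, 0, 0, 0, 0, 0.05, 0, 0, 0, 0, 0, 0, 0.05, 0, 0, 0, 0, 0, 0, 0.05, 0, 0, -0.02, 0, 0, 0, 0.05, 0, 0, -0.03, 0, 0, 0, 0.05, 0, 0, -0.03, 0, 0, 0]' 10;  python3 -c "
from h import *
go([.5158,.28,.26],.617)"
```

```text
clock: 17.05
eef_pos: [0.516, -0.0438, 0.3353]
orientation: [3.141, -0.001, 0.616]
contact_force: [-0.8, -1.2, 2.3]
width: 0.0176
finger_force: 55.0
clock: 17.72
eef_pos: [0.5156, -0.0435, 0.4155]
orientation: [-3.14, 0.001, 0.617]
contact_force: [0.0, 0.4, 0.5]
width: 0.0498
finger_force: 0.0
t 17.7167 g [ 0.5154 -0.0434  0.2355] w 0.049808313545028654 F [0.0372 0.4022 0.5382] 
shift [ 0.1875 -0.2637 -0.0242] (turned) [ 0.1874 -0.2638 -0.0245] rotv [-0.0013  0.0005  0.0005]
```

```bash
python3 drive.py '[0.05, 0.0234, -0.033, -0.003, 0, 0, 0, 0.05, 0.0234, -0.033, -0.003, 0, 0, 0, 0.05, 0.0234, -0.033, -0.003, 0, 0, 0, 0.05, 0.0234, -0.033, -0.003, 0, 0, 0, 0.05, 0.0234, -0.033, -0.003, 0, 0, 0, 0.05, 0.0234, -0.033, -0.003, 0, 0, 0, 0.05, 0.0234, -0.033, -0.003, 0, 0, 0, 0.05, 0.0234, -0.033, -0.003, 0, 0, 0]'
cat > ptr.py <<'E'
from h import *
import cv2
t=vision.get_image("top");s=vision.get_image("scene")
c={"top":np.array([.5151,-.0429]),"scene":np.array([.5159,-.0445])}
for n,im in(("top",t),("scene",s)):
  h=cv2.cvtColor(im,cv2.COLOR_RGB2HSV).astype(int);u0,v0=proj(n,[.5155,-.044,.046])
  for nm,m,z in(("yel",(h[...,0]>24)&(h[...,0]<35)&(h[...,1]>120)&(h[...,2]>100),.046),("red",((h[...,0]<6)|(h[...,0]>174))&(h[...,1]>120)&(h[...,2]>90),.048)):
    v,u=np.nonzero(m);k=np.hypot(u-u0,v-v0)<45;u,v=u[k],v[k]
    P=np.array([pl(n,a,b,z)[:2] for a,b in zip(u,v)])
    if len(P)==0: print(n,nm,0);continue
    d=P-c[n];r=np.hypot(*d.T);g=(r>.02)&(r<.075);m_=d[g].mean(0);print(n,nm,g.sum(),"r",r[g].min(),r[g].max(),"yaw",np.arctan2(m_[1],m_[0])+np.pi/2)
cv2.imwrite("pics/ptr.png",np.hstack([cv2.resize(t[185:255,280:336,::-1],None,fx=7,fy=7,interpolation=cv2.INTER_CUBIC),cv2.resize(s[125:195,290:346,::-1],None,fx=7,fy=7,interpolation=cv2.INTER_CUBIC)]))
E
python3 ptr.py
```

```text
clock: 18.38
eef_pos: [0.5153, 0.2819, 0.4395]
orientation: [3.141, -0.001, 0.617]
contact_force: [-0.1, -0.0, 0.2]
width: 0.0501
finger_force: 0.0
top yel 13 r 0.036506474085381185 0.05300068917795081 yaw 0.5203529602477017
top red 24 r 0.059424250067373764 0.07390733500572431 yaw 0.5557839570930603ptr.py:11: RuntimeWarning: Mean of empty slice.
  d=P-c[n];r=np.hypot(*d.T);g=(r>.02)&(r<.075);m_=d[g].mean(0);print(n,nm,g.sum(),"r",r[g].min(),r[g].max(),"yaw",np.arctan2(m_[1],m_[0])+np.pi/2)
  ret = um.true_divide(
Traceback (most recent call last):
  File "ptr.py", line 11, in <module>
    d=P-c[n];r=np.hypot(*d.T);g=(r>.02)&(r<.075);m_=d[g].mean(0);print(n,nm,g.sum(),"r",r[g].min(),r[g].max(),"yaw",np.arctan2(m_[1],m_[0])+np.pi/2)
                                                                                        ~~~~~~~~^^
ValueError: zero-size array to reduction operation minimum which has no identity
```

```bash
sed -i 's/    d=P-c\[n\].*/    d=P-c[n];r=np.hypot(*d.T);g=(r>.02)\&(r<.078);a=np.arctan2(*d[g].T[::-1])+np.pi\/2\n    print(n,nm,g.sum())\n    if n=="top": print(np.c_[r[g],a][np.argsort(r[g])].round(3).tolist())/' ptr.py; python3 ptr.py
```

```text
top yel 14
[[0.037, 0.564], [0.037, 0.474], [0.039, 0.529], [0.039, 0.445], [0.042, 0.547], [0.043, 0.469], [0.044, 0.517], [0.045, 0.562], [0.047, 0.534], [0.049, 0.575], [0.05, 0.508], [0.051, 0.548], [0.052, 0.484], [0.053, 0.523]]
top red 24
[[0.059, 0.549], [0.061, 0.582], [0.061, 0.527], [0.062, 0.613], [0.063, 0.56], [0.064, 0.507], [0.064, 0.591], [0.065, 0.539], [0.066, 0.488], [0.066, 0.62], [0.066, 0.57], [0.067, 0.52], [0.068, 0.599], [0.068, 0.55], [0.069, 0.501], [0.069, 0.627], [0.07, 0.578], [0.07, 0.531], [0.071, 0.484], [0.071, 0.606], [0.072, 0.559], [0.073, 0.513], [0.073, 0.587], [0.074, 0.541]]
scene yel 0
scene red 0
```

View pics/ptr.png

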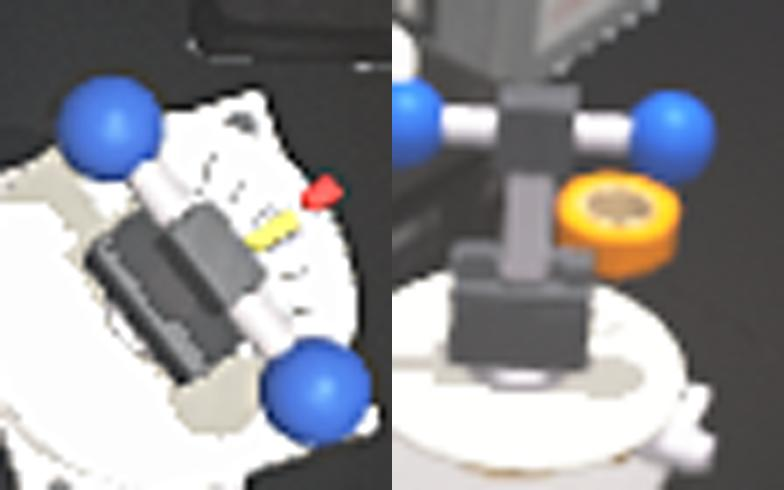

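Top picture: pointer line (247,243)–(297,217) falls just short of the rider at (322,193), by about 0.037 rad. The key stands fully seated. Regrip and turn that much.

```bash
python3 drive.py '[0.05, -0.0234, 0.033, 0.003, 0, 0, 0, 0.05, -0.0234, 0.033, 0.003, 0, 0, 0, 0.05, -0.0234, 0.033, 0.003, 0, 0, 0, 0.05, -0.0234, 0.033, 0.003, 0, 0, 0, 0.05, -0.0234, 0.033, 0.003, 0, 0, 0, 0.05, -0.0234, 0.033, 0.003, 0, 0, 0, 0.05, -0.0234, 0.033, 0.003, 0, 0, 0, 0.05, -0.0234, 0.033, 0.003, 0, 0, 0, 0.05, 0, 0, 0, 0, 0, 0, 0.05, 0, 0, 0, 0, 0, 0]';  python3 -c "
from h import *
go([.5160,-.0437,.156],.617)"
```

```text
clock: 19.42
eef_pos: [0.5152, -0.0474, 0.4149]
orientation: [3.141, 0.0, 0.611]
contact_force: [-0.2, 1.4, -0.5]
width: 0.0501
finger_force: 0.0
t 19.4167 g [ 0.5152 -0.0475  0.2349] w 0.05009710055684279 F [-0.1516  1.3756 -0.451 ] 
shift [ 0.0028 -0.0026  0.0789] (turned) [ 0.0028 -0.0025  0.0789] rotv [ 0.0005  0.0002 -0.0065]
```

To row units: -0.006 rad / 6.2832 = -0.001.

```bash
python3 drive.py '[0.05, 0.0028, -0.0026, 0.02, 0, 0, -0.001, 0.05, 0, 0, 0.03, 0, 0, 0, 0.05, 0, 0, 0.028, 0, 0, 0, 0.05, 0, 0, 0, 0, 0, 0, 0.05, 0, 0, 0, 0, 0, 0]'; python3 -c "
from h import *
go([.5160,-.0437,.156],.617)"
```

```text
clock: 19.83
eef_pos: [0.5163, -0.0396, 0.3368]
orientation: [-3.14, 0.001, 0.624]
contact_force: [0.9, -0.3, -0.2]
width: 0.0498
finger_force: 0.0
t 19.8333 g [ 0.516  -0.0394  0.1568] w 0.049817101277756994 F [ 0.9102 -0.3136 -0.1643] 
shift [-0.0027  0.0032  0.0008] (turned) [-0.0027  0.0032  0.0008] rotv [-0.0016  0.001   0.0067]
```

To row units: 0.006 rad / 6.2832 = 0.001.

```bash
python3 drive.py '[0.05, -0.0027, 0.003, 0, 0, 0, 0.001, 0.05, 0, 0, 0, 0, 0, 0, 0.05, 0, 0, 0, 0, 0, 0, 0.05, 0, 0, 0, 0, 0, 0, 0.05, 0, 0, 0, 0, 0, 0, 0.05, 0, 0, 0, 0, 0, 0]'; python3 -c "
from h import *
go([.5160,-.0437,.156],.617)"
```

```text
clock: 20.33
eef_pos: [0.5163, -0.0438, 0.3375]
orientation: [3.141, -0.001, 0.617]
contact_force: [0.3, -0.2, -0.3]
width: 0.0498
finger_force: 0.0
t 20.3333 g [ 0.5165 -0.0438  0.1575] w 0.04984686250098986 F [ 0.35   -0.1787 -0.3101] 
shift [-0.0002 -0.0003  0.0015] (turned) [-0.0002 -0.0003  0.0015] rotv [ 0.0005 -0.0011  0.0002]
```

Aligned. Grip, turn 0.037, release, lift clear and measure.

To row units: -0.02 rad / 6.2832 = -0.0032.

```bash
python3 drive.py '[0, 0, 0, 0, 0, 0, 0, 0, 0, 0, 0, 0, 0, 0, 0, 0, 0, 0, 0, 0, 0, 0, 0, 0, 0, 0, 0, 0, 0, 0, 0, 0, 0, 0, 0, 0, 0, 0, 0, 0, 0, 0]' 10; python3 drive.py '[0, 0, 0, 0, 0, 0, 0, 0, 0, 0, 0, 0, 0, 0, 0, 0, 0, 0, 0, 0, -0.0032, 0, 0, 0, 0, 0, 0, -0.0027, 0, 0, 0, 0, 0, 0, 0, 0, 0, 0, 0, 0, 0, 0, 0, 0, 0, 0, 0, 0, 0]' 45; python3 drive.py '[0.02, 0, 0, 0, 0, 0, 0, 0.03, 0, 0, 0, 0, 0, 0, 0.05, 0, 0, 0, 0, 0, 0, 0.05, 0, 0, 0, 0, 0, 0, 0.05, 0, 0, 0, 0, 0, 0, 0.05, 0, 0, -0.02, 0, 0, 0, 0.05, 0, 0, -0.03, 0, 0, 0, 0.05, 0, 0, -0.03, 0, 0, 0, 0.05, 0, 0, 0, 0, 0, 0]' 10
```

```text
clock: 20.83
eef_pos: [0.5162, -0.0438, 0.3371]
orientation: [-3.142, -0.001, 0.617]
contact_force: [-0.8, 0.2, 0.3]
width: 0.0178
finger_force: 10.0
clock: 21.42
eef_pos: [0.5162, -0.0439, 0.3371]
orientation: [3.142, -0.001, 0.654]
contact_force: [-0.1, 0.4, -1.0]
width: 0.0177
finger_force: 45.0
clock: 22.17
eef_pos: [0.5173, -0.0436, 0.4222]
orientation: [3.137, -0.006, 0.654]
contact_force: [0.9, 0.9, -0.3]
width: 0.05
finger_force: 0.0
```

```bash
python3 drive.py '[0.05, 0.0234, -0.033, -0.003, 0, 0, 0, 0.05, 0.0234, -0.033, -0.003, 0, 0, 0, 0.05, 0.0234, -0.033, -0.003, 0, 0, 0, 0.05, 0.0234, -0.033, -0.003, 0, 0, 0, 0.05, 0.0234, -0.033, -0.003, 0, 0, 0, 0.05, 0.0234, -0.033, -0.003, 0, 0, 0, 0.05, 0.0234, -0.033, -0.003, 0, 0, 0, 0.05, 0.0234, -0.033, -0.003, 0, 0, 0, 0.05, 0, 0, 0, 0, 0, 0]'; python3 ptr.py; python3 -c "
import cv2,numpy as np
"
```

```text
clock: 22.92
eef_pos: [0.502, 0.2871, 0.4418]
orientation: [-3.139, -0.003, 0.662]
contact_force: [-1.4, 0.5, -0.6]
width: 0.05
finger_force: 0.0
top yel 12
[[0.037, 0.564], [0.038, 0.616], [0.04, 0.58], [0.041, 0.627], [0.043, 0.593], [0.045, 0.637], [0.047, 0.605], [0.047, 0.534], [0.049, 0.575], [0.05, 0.508], [0.051, 0.548], [0.052, 0.587]]
top red 23
[[0.059, 0.549], [0.061, 0.582], [0.061, 0.527], [0.062, 0.613], [0.063, 0.56], [0.064, 0.507], [0.064, 0.591], [0.065, 0.539], [0.066, 0.488], [0.066, 0.62], [0.066, 0.57], [0.067, 0.52], [0.068, 0.599], [0.068, 0.55], [0.069, 0.501], [0.069, 0.627], [0.07, 0.578], [0.07, 0.531], [0.071, 0.606], [0.072, 0.559], [0.073, 0.513], [0.073, 0.587], [0.074, 0.541]]
scene yel 0
scene red 0
```

```bash
cat > w.py <<'E'
from h import *
im=np.mean([vision.get_image("top") for _ in range(4)],0);R,G,B=im[...,0],im[...,1],im[...,2]
v,u=np.mgrid[200:250,286:340]
for c in ((.5151,-.0429),(.5155,-.0437),(.5146,-.0436)):
 for nm,w,z,lo,hi,hw in(("yel",np.minimum(R,G)-B,.046,.039,.057,.18),("red",R-np.maximum(G,B),.048,.058,.076,.2)):
  W=w[200:250,286:340].ravel();P=np.array([pl("top",a,b,z)[:2] for a,b in zip(u.ravel(),v.ravel())])-c
  r=np.hypot(*P.T);a=np.arctan2(P[:,1],P[:,0])+np.pi/2
  k=(r>lo)&(r<hi)&(abs(a-.57)<hw)&(W>25);print(c,nm,k.sum(),(W[k]*a[k]).sum()/W[k].sum())
E
python3 w.py
```

```text
(0.5151, -0.0429) yel 21 0.5640118431142112
(0.5151, -0.0429) red 25 0.5549340341238289
(0.5155, -0.0437) yel 21 0.5659724757780784
(0.5155, -0.0437) red 25 0.5561746040251587
(0.5146, -0.0436) yel 21 0.58124306984466
(0.5146, -0.0436) red 25 0.5668940912660932
```

```bash
python3 -c "
from station import ctrl, vision, close_job
print(close_job())"
```

```text
the job is handed in; nothing more can be done
None
```

The job is handed in at about 23 s: I stood the key upright and let it go, took it again from above, seated it on the tang and turned the valve until the pointer was about 0.01 rad (0.6°) from the red mark by the top camera; the key was left on the stem and the arm was clear, but after the last small turn I measured only the pointer and did not look again at the key's seating or the bystanders.

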